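# Size a collar on the tapered gauge and lock the reading

## Robot

A 6-joint arm with a two-finger parallel gripper is mounted at the origin on a cart in front of the work surface, level with it; the furniture and walls round the work are solid. World frame = base frame: x ahead of the robot, y to its left, z up, the work surface at z = 0. Lengths are in mm, angles in rad, forces in N, time in s.
With the tool pointing down it reaches from about 400 to 925 mm from the base axis. Payload 12.5 kg.
Tool frame: the origin (TCP) lies between the finger pads; the fingertips stand 19 mm ahead of it and the grasp point (between the pads) is the TCP (env.nose_length is the distance from the TCP to the fingertips, in mm); z points along the fingers, y is the line along which they close (so a half turn about z gives the same grasp; the last joint's range is limited). The gripper opens to 95 mm and grips with 3 to 60 N. Pads are 20 mm wide; open, the fingers measure 119 mm over their backs; the gripper's body (75 mm by 180 mm) begins 59 mm behind the grasp point.
Start: joints at [-1.388, 0.491, 1.559, -0, 1.092, -0.106], TCP at [178.024, -599.126, 233.661] pointing down, gripper open.
Joint ranges: [-3.1, 3.1], [-0.84, 2.19], [0.05, 2.79], [-1.13, 4.28], [0.06, 2.93], [-2.69, 2.69]. Speed limits (rad/s): [2.22, 2.22, 2.79, 3.14, 3.14, 3.14].

## Interface

Orientations are given as [roll, pitch, yaw] about the fixed x, y, z axes, in that order (R = Rz(yaw) Ry(pitch) Rx(roll)).
In Python, from cell import env gives the robot as it stands. The module is installed in compiled form; this text tells all that it offers.
- The arm moves only by the tool drive_tool, never from a script. Its argument "rows" is a list that holds one entry, the list of rows, each a list of 7 numbers: the shift along the tool's x, y, z scaled (see below), then the turn, a rotation vector about the tool's x, y, z scaled (see below), then the opening, from 0 (shut) to 1 (fully open). In form: [[[tx, ty, tz, ax, ay, az, jaw], ...]]. A call has 1 to 5 rows; each row shifts and turns the commanded pose from where the row before left it, along the tool's axes as they then stand; what a row does not reach is not made up. The controller multiplies each number of a shift by 250 mm and each number of a turn by 180 degrees. A row lasts 1/8 s, in which the tool goes at most 62.5 mm and 10.7 degrees, less where a joint would pass 70% of its speed; a pose out of reach is approached as far as the arm can. A call with a number of a shift or a turn outside -1 to 1 is refused whole. A call with a gripper value outside its range is refused whole. The fingers move at their own pace and stop on an object; the grip force is fixed at half the most. Time passes only in rows, so rows that do not move let the fingers close. It gives the time, the measured TCP pose, the force, the opening and the grip force at its end, in the units of the state.
- env.state(): the state, without advancing time (a new reading comes with each control period).
- env.read_camera(name): name is "scene" or "side" or "wrist"; returns a dict with "color" (384x512x3 uint8, blue, green, red), "camera_matrix" (3x3 intrinsics, pixels), "k1" (the pictures are not rectified: a ray, as slopes to the right and down, at radius r is drawn at 1 + k1 r^2 times it, then the intrinsics apply), "pose" (4x4, takes a point from camera to world coordinates). Camera axes: x right, y up, looking along -z (the intrinsics and any distortion apply to the point x, -y, -z); pixel columns grow to the right and rows downward; lengths in mm; the calibration is good to about 2 mm. A picture is of the moment at which its call begins. There is no depth.
- env.job_done(): hands the job in; it is judged then, once.
Trained networks look in a picture, given as the dict that the camera call returned (one of the last four; its "shot" number tells which), for a name from the list of things; names that differ only in an ending like _2 or _b are one class to them, and where a whole thing is asked for, a point or a joint stands for the part that bears it (a point fixed in the world has none). Each returns a list of dicts, best first, with "score" (0 to 1); they miss things now and then, are a little off and sometimes report something else, mostly with a low value. They report only what shows in the picture. A call takes as long as a camera call. They do not tell look-alikes from the thing itself.
- env.search_frame(name, picture): "at" ([x, y, z] in mm, in the coordinates of the camera as it stood for that picture, good to about 4 mm: the middle of the surface that is visible of it).
- env.place_of(name, picture): "at" ([x, y, z] in mm, in the coordinates of the camera as it stood for that picture, good to about 4 mm: a listed point, or the origin of a listed thing).
The state is a dict: "t": time; "joints": joint angles; "qvel": joint speeds; "tau": joint torques, N m; "eef_pos": TCP position; "tcp_rot": TCP orientation; "ft_force": force on the tool from outside, world axes, zero at the start; "moment": the same for the moment, N m; "opening": opening from 0.0 (shut) to 1.0 (fully open); "grip_force": force on a finger pad.
Only numpy, scipy, OpenCV 4.12 (cv2) and the standard library are available. Lean on these libraries where they do the work, as an engineer would, in place of code of your own. Each camera call takes 0.05 s, during which the arm holds its last target. There are 200 camera calls.

## Task

One of the three brass collars hangs loose on the thin end of the tapered gauge: push it along the taper, towards the thick end, until it sits snug and goes no further. Then slide the orange pointer along its rail until it points at the middle of that collar's rim, and last press the red lock lever fully down. Leave the collar on the taper, the other two collars hanging on their pegs, and the other things on the table where they are.

Things in the scene. Friction and masses are not known exactly. Their poses are not given: they have to be found in the camera images.
- gauge_stand: Fixed gauge on a plywood foot 12 mm thick, turned up to 0.2 rad. Origin on the table under the mandrel; y along the mandrel from thin to thick end, x across it (away from the robot), z up; 'stand' numbers below are in this frame. Two steel storage pegs, 16 mm thick, lie parallel to the mandrel at x = 95, z = 72 mm, free ends at y = -49 and +41 mm, on grey posts 88 mm high.
- mandrel_tip (a point): Thin free end of the mandrel, at stand x = 0, y = -55, z = 72 mm (its level axis). Bare pilot 16 mm in diameter to y = -15 mm, then a cone growing to 41 mm diameter at y = +75 mm, in five painted bands 18 mm long (white, yellow, green, blue, red), then a grey post 50 mm wide, y = 76 to 100 mm, top at z = 98 mm. Below it only the foot.
- ring_a: Brass collar, 64 mm outside diameter, 14 mm wide, 0.11 kg; origin at its centre, y along its axis. ring_a, b, c differ only in the bore, 23 to 34 mm. One of them (it varies) hangs on the pilot, its middle at stand y = -39 to -31 mm, centre 4 to 9 mm under the axis; the others hang on the pegs (stand x = 95 mm).
- ring_b: Collar like ring_a, other bore. Pushed along the cone, a collar rises to the axis and wedges with its middle between stand y = 0 and +50 mm, depending on its bore; it stays there by itself, leaning back up to 0.15 rad, which is all right. 5 to 15 N seats it. Two fingers held 50 mm apart, one each side of the mandrel, push its face evenly.
- ring_c: Collar like ring_a and ring_b, with another bore.
- pointer (a joint): Slide of the pointer along its rail, m: 0 at the thick end (pointer at stand y = +85 mm), growing towards the thin end to 0.125 (stand y = 85 mm minus the value). Starts between 0 and 0.012. About 1.2 N of friction; it stays where it is left.
- pointer_tip (a point): Tip of the orange finger of the sliding pointer, aimed at the mandrel: at stand x = -39 mm, z = 70 mm.
- pointer_knob (a point): Centre of the top of the pointer's orange knob, 16 mm across the rail, 20 mm along it, 32 mm high, top at z = 106 mm, stand x = -68 mm, level with the pointer's tip along the rail. Below it are a black stem 8 mm and a black block 26 mm along the rail, the block's top at z = 42 mm.
- lock_lever (a joint): Angle of the red lock lever, rad: starts between 0 and 0.2 (0 = rising at 50 degrees, its end away from the rail), 0.873 = fully down, level. About 1 N at its end turns it; it stays where it is left.
- lever_end (a point): Centre of the red ball, 18 mm in diameter, at the free end of the lock lever (bar 10 mm thick), 60 mm from the pivot; lever fully down: at stand x = -68 mm, y = -146 mm, z = 46 mm.
- lever_pivot (a point): Pivot of the lock lever, at the thin end of the rail: stand x = -68 mm, y = -86 mm, z = 46 mm. The lever turns about the stand's x axis and points to the stand's -y.
- bulldog_clip: Black bulldog clip, 42x53x17 mm, a bystander; origin under its middle.
- wood_block: Wooden block, 87x129x36 mm, a bystander; origin under its middle.
- ink_tin_1: Dark blue round ink tin, 69 mm across, 43 mm high, a bystander; origin under its middle.
- tape_masking: Roll of masking tape, 90 mm across, 18 mm high, a bystander; origin under its middle.
There are look-alikes about, which are no part of the job. What is shaped like the ring_c but white is not meant.

How it is judged:
By the outcome, as a careful person would: the job done as asked, in the order asked, and still so for the second after the job is handed in, with the robot touching nothing.
It also fails if it takes over 54 s, if anything falls off the work surface, if the arm or the gripper's body presses on something with over 40 N, if the wrist force passes 120 N, or if a joint passes its speed limit or range.

## Working session

There is one attempt and no reset: what is moved stays moved. The work goes in short steps, Python scripts to look and compute and a tool call to move; the robot and the scene stay as the last step left them, time stands still between calls to the robot, and variables do not carry over. Pictures are saved under pics/ and viewed, at most 10 in all, crops included, and the job is handed in when it is done.

Besides the shell and the picture viewer there is one more tool, called after "Call:" by a JSON object that holds its "method" and its "body". drive_tool: Moves the arm, as the interface text tells. Its arguments: {"type":"object","properties":{"rows":{"type":"array","items":{"type":"array","items":{"type":"array","items":{"type":"number","minimum":-1,"maximum":1}}}}},"required":["rows"]}

```bash
mkdir -p pics; cat > h.py <<'E'
import numpy as np, cv2
from cell import env
def w(p,pic): return (np.array(pic["pose"])@np.append(p,1))[:3]
def proj(P,pic):
    c=np.linalg.inv(np.array(pic["pose"]))@np.append(P,1); s=np.array([c[0],-c[1]])/-c[2]
    s=s*(1+pic["k1"]*(s@s)); K=np.array(pic["camera_matrix"]); return K[:2,:2]@s+K[:2,2]
def ray(uv,pic):
    K=np.array(pic["camera_matrix"]); d=(np.array(uv,float)-K[:2,2])/[K[0,0],K[1,1]]; s=d.copy()
    for _ in range(20): s=d/(1+pic["k1"]*(s@s))
    T=np.array(pic["pose"]); v=T[:3,:3]@[s[0],-s[1],-1]; return T[:3,3],v/np.linalg.norm(v)
def tri(obs):
    A=np.zeros((3,3));b=np.zeros(3)
    for uv,pic in obs:
        o,d=ray(uv,pic);M=np.eye(3)-np.outer(d,d);A+=M;b+=M@o
    return np.linalg.solve(A,b)
E
python3 - <<'E'
from h import *
np.set_printoptions(precision=1,suppress=True)
for c in ["scene","side"]:
    p=env.read_camera(c); cv2.imwrite(f"pics/{c}0.png",p["color"])
    for n in ["gauge_stand","mandrel_tip","ring_a","pointer_tip","pointer_knob","lever_end","lever_pivot","bulldog_clip","wood_block","ink_tin_1","tape_masking"]:
        for r in env.place_of(n,p)[:4]:
            P=w(r["at"],p); print(c,n,round(r["score"],2),P,proj(P,p))
    print(p["pose"],p["camera_matrix"],p["k1"])
s=env.state(); print(s["t"],s["eef_pos"],s["tcp_rot"],s["opening"],s["ft_force"])
E
```

```text
scene gauge_stand 0.76 [570.7  35.1   2. ] [245.9 207.5]
scene gauge_stand 0.39 [672.3   7.9  63.9] [233.4 177.3]
scene gauge_stand 0.22 [727.7 365.3   4.1] [130.9 221.9]
scene mandrel_tip 0.58 [581.5 -19.4  72.9] [256.6 181.8]
scene ring_a 0.68 [377.1 116.4   7.6] [265.  242.3]
scene ring_a 0.67 [676.4  10.2  62.6] [232.2 177.4]
scene ring_a 0.66 [449.8 229.9   5.7] [216.7 246.3]
scene ring_a 0.5 [578.2   2.4  63.6] [252.  186.7]
scene pointer_tip 0.58 [524.7 105.1  72.3] [236.  200.9]
scene pointer_knob 0.74 [498.6 100.3 103.8] [242.3 194.3]
scene pointer_knob 0.55 [524.8 103.5  72.7] [236.4 200.6]
scene lever_end 0.59 [ 524.1 -105.9   87. ] [288.5 176.2]
scene bulldog_clip 0.47 [558.  376.6  -1.1] [152. 250.]
scene bulldog_clip 0.16 [ 522.9 -104.9   86.8] [288.5 176.4]
scene wood_block 0.94 [732.2 363.3   4.1] [130.9 221.1]
scene ink_tin_1 0.58 [ 576.5 -313.2    1.7] [319.6 176. ]
scene ink_tin_1 0.19 [577.8 -19.   74.1] [257.2 181.9]
scene tape_masking 0.69 [403.6 357.1  -0.3] [185.8 275. ]
[[  -0.6    0.4   -0.7 -352.9]
 [  -0.8   -0.3    0.5  721. ]
 [  -0.     0.9    0.5  679.
[... 518 characters left out ...]
.2  99.6 107.2] [272.4 191.9]
side pointer_knob 0.16 [ 573.2 -320.3    0.2] [239.5 141.7]
side lever_pivot 0.85 [516.2 -61.2  45.4] [259.6 174.6]
side bulldog_clip 0.7 [554.4 382.6   2.5] [252.4 308.5]
side bulldog_clip 0.61 [ 575.8 -315.6   -0. ] [238.7 142.5]
side bulldog_clip 0.4 [515.5 -60.6  44.7] [259.8 174.9]
side ink_tin_1 0.72 [ 574.4 -315.1    0. ] [239.1 142.5]
side tape_masking 0.6 [399.2 358.8   2.4] [319.8 297.5]
[[ -1.   -0.    0.  579.5]
 [  0.   -0.6   0.8 948.5]
 [  0.    0.8   0.6 787. ]
 [  0.    0.    0.    1. ]] [[421.4   0.  258. ]
 [  0.  421.4 188.5]
 [  0.    0.    1. ]] -0.0947698720607985
1.2 [ 178.  -599.1  233.7] [3.1 0.  0.3] 1.0010676701384464 [ 0.3 -0.  -0.6]
```

```bash
python3 - <<'E'
from h import *
a=cv2.imread("pics/scene0.png")[110:300,110:360];b=cv2.imread("pics/side0.png")[110:300,110:360]
m=np.vstack([cv2.resize(x,None,fx=1.57*1.0,fy=1.57,interpolation=cv2.INTER_CUBIC) for x in(a,b)])
m=np.hstack([cv2.resize(x,(400,304),interpolation=cv2.INTER_CUBIC) for x in(a,b)])
cv2.imwrite("pics/m0.png",m)
# fit stand
st=np.array([[0,0],[0,-55],[-68,-86]]);P=[[573,34.5],[580.7,-20.2],[516.2,-61.2]]
from scipy.optimize import least_squares
def f(q):
    c,s=np.cos(q[2]),np.sin(q[2]);return (st@np.array([[c,s],[-s,c]])+q[:2]-P).ravel()
r=least_squares(f,[573,34,0.1]);print(r.x,r.fun)
E
```

```text
[5.72732089e+02 3.40014111e+01 1.35723978e-01] [-0.26791137 -0.49858889 -0.5259897  -0.2927886   0.79390106  0.79137749]
```

View pics/m0.png

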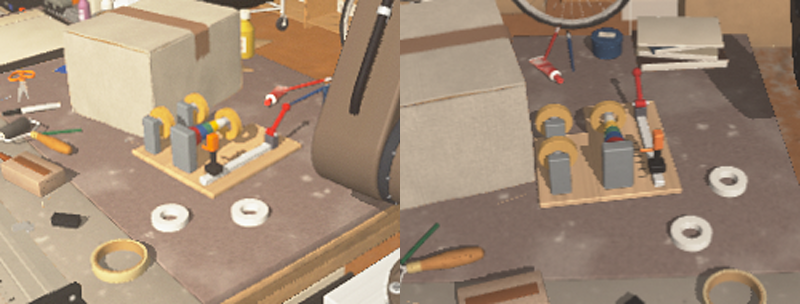

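View pics/side0.png

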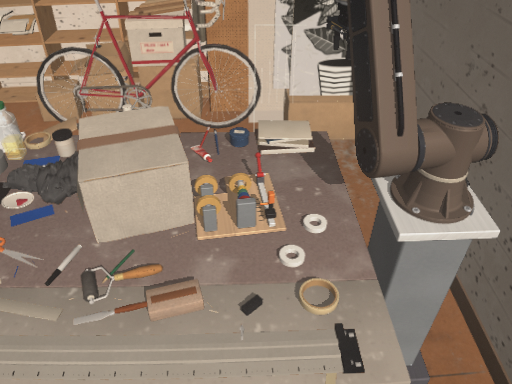

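```bash
cat >> h.py <<'E'
from scipy.spatial.transform import Rotation as Ro
S=np.array([572.7,34.0]);YAW=0.136
def stw(x,y,z):
    c,s=np.cos(YAW),np.sin(YAW);return np.array([S[0]+c*x-s*y,S[1]+s*x+c*y,z])
def wst(P):
    c,s=np.cos(YAW),np.sin(YAW);d=np.array(P[:2])-S;return np.array([c*d[0]+s*d[1],-s*d[0]+c*d[1],P[2]])
def plan(P,yaw,jaw,vmax=60,wmax=0.172):
    s=env.state();p=np.array(s["eef_pos"]);R=Ro.from_euler("xyz",s["tcp_rot"]);G=Ro.from_euler("xyz",[np.pi,0,yaw])
    d=(G*R.inv()).as_rotvec();n=int(np.ceil(max(np.linalg.norm(P-p)/vmax,np.linalg.norm(d)/wmax,1)))
    print("t",round(s["t"],2),"from",p.round(1),"st",wst(p).round(1),"rot",np.round(s["tcp_rot"],3),"to",np.round(P,1),"n",n)
    for i in range(n):
        t=R.inv().apply((P-p)/n)/250; a=R.inv().apply(d/n)/np.pi
        print([float(x) for x in np.r_[t,a].round(4)]+[jaw]); R=Ro.from_rotvec(d/n)*R
E
python3 - <<'E'
from h import *
p=env.read_camera("side"); 
for uv in [(191,227),(99,244),(186,155)]:
    o,d=ray(uv,p); print(uv,(o-d*o[2]/d[2]).round(0), (o+d*(150-o[2])/d[2]).round(0))
plan(stw(0,-75,260),YAW+np.pi/2,0.53)
E
```

```text
(191, 227) [710. 111.  -0.] [685. 271. 150.]
(99, 244) [946. 169.   0.] [876. 317. 150.]
(186, 155) [ 754. -242.    0.] [721. -15. 150.]
t 1.25 from [ 178.  -599.1  233.7] st [-476.9 -573.8  233.7] rot [3.141 0.    0.289] to [582.9 -40.3 260. ] n 12
[0.1824, -0.1401, -0.0088, 0.0, 0.0, -0.0376, 0.53]
[0.1977, -0.1177, -0.0088, 0.0, 0.0, -0.0376, 0.53]
[0.2101, -0.0935, -0.0088, 0.0, 0.0, -0.0376, 0.53]
[0.2197, -0.0681, -0.0088, 0.0, 0.0, -0.0376, 0.53]
[0.2262, -0.0417, -0.0088, 0.0, 0.0, -0.0376, 0.53]
[0.2295, -0.0148, -0.0088, 0.0, 0.0, -0.0376, 0.53]
[0.2297, 0.0124, -0.0088, 0.0, 0.0, -0.0376, 0.53]
[0.2266, 0.0394, -0.0088, 0.0, 0.0, -0.0376, 0.53]
[0.2204, 0.0658, -0.0088, 0.0, 0.0, -0.0376, 0.53]
[0.2111, 0.0914, -0.0088, 0.0, 0.0, -0.0376, 0.53]
[0.1989, 0.1156, -0.0088, 0.0, 0.0, -0.0376, 0.53]
[0.1838, 0.1382, -0.0088, 0.0, 0.0, -0.0376, 0.53]
```

Call:
{"method": "drive_tool", "body": {"rows": [[[0.18, -0.14, -0.01, 0, 0, -0.038, 0.53], [0.2, -0.12, -0.01, 0, 0, -0.038, 0.53], [0.21, -0.09, -0.01, 0, 0, -0.038, 0.53], [0.22, -0.07, -0.01, 0, 0, -0.038, 0.53], [0.23, -0.04, -0.01, 0, 0, -0.038, 0.53]]]}}

```text
t: 1.88
eef_pos: [347.9, -363.8, 246.4]
tcp_rot: [3.141, 0.0, 0.889]
ft_force: [1.0, 0.0, 0.9]
opening: 0.551
grip_force: 0.0
```

Call:
{"method": "drive_tool", "body": {"rows": [[[0.23, -0.015, -0.01, 0, 0, -0.038, 0.53], [0.23, 0.01, -0.01, 0, 0, -0.038, 0.53], [0.23, 0.04, -0.01, 0, 0, -0.038, 0.53], [0.22, 0.07, -0.01, 0, 0, -0.038, 0.53], [0.21, 0.09, -0.01, 0, 0, -0.038, 0.53]]]}}

```text
t: 2.5
eef_pos: [515.4, -128.8, 258.9]
tcp_rot: [3.141, 0.0, 1.487]
ft_force: [0.4, -0.0, 0.2]
opening: 0.532
grip_force: 0.0
```

```bash
cat > look.py <<'E'
from h import *
import sys
np.set_printoptions(precision=1,suppress=True)
def look(c,names,tag=None):
    p=env.read_camera(c)
    if tag: cv2.imwrite(f"pics/{tag}.png",p["color"])
    for n in names:
        for r in env.place_of(n,p)[:4]:
            if r["score"]>.3:
                P=w(r["at"],p); print(c,n,round(r["score"],2),P,"st",wst(P),"px",proj(P,p))
    return p
E
python3 - <<'E'
from look import *
look("wrist",["gauge_stand","mandrel_tip","ring_a","pointer_tip","pointer_knob","lever_end","lever_pivot"],"w1")
plan(stw(0,-75,260),YAW+np.pi/2,0.53)
E
```

```text
wrist gauge_stand 0.88 [575.9  32.2  -0.5] st [ 2.9 -2.3 -0.5] px [292.6  24.9]
wrist mandrel_tip 0.83 [583.9 -18.3  72.4] st [  4.1 -53.4  72.4] px [311.4  62.1]
wrist ring_a 0.95 [669.7  12.7  66.1] st [ 93.2 -34.3  66.1] px [394.2  22.7]
wrist ring_a 0.71 [576.8   3.2  64.6] st [ -0.1 -31.1  64.6] px [302.4  41.2]
wrist pointer_knob 0.65 [573.9   4.4  64.6] st [ -2.8 -29.5  64.6] px [299.5  40.1]
wrist lever_end 0.8 [ 527.3 -107.2   82.7] st [ -64.1 -133.8   82.7] px [262.9 154.5]
wrist lever_pivot 0.65 [ 577.4 -316.1    1.1] st [ -42.8 -347.5    1.1] px [305.2 279.2]
wrist lever_pivot 0.62 [517.2 -59.2  47.7] st [-67.6 -84.8  47.7] px [250.1 108.1]
t 2.9 from [ 513.8 -131.5  258.6] st [ -80.8 -156.   258.6] rot [-3.1  0.   1.5] to [582.9 -40.3 260. ] n 2
[0.194, 0.1211, -0.0028, -0.0, 0.0, -0.036, 0.53]
[0.1791, 0.1422, -0.0028, -0.0, 0.0, -0.036, 0.53]
```

View pics/w1.png

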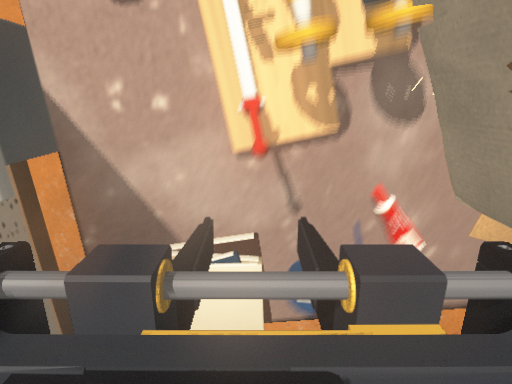

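Call:
{"method": "drive_tool", "body": {"rows": [[[0.12, 0.1, 0, 0, 0, -0.025, 0.53], [0.12, 0.1, 0, 0, 0, -0.025, 0.53], [0.08, 0.06, 0, 0, 0, -0.022, 0.53], [0, 0, 0, 0, 0, 0, 0.53]]]}}

```text
t: 3.4
eef_pos: [580.9, -52.0, 258.4]
tcp_rot: [-3.141, -0.0, 1.709]
ft_force: [-0.4, -0.1, 0.2]
opening: 0.527
grip_force: 0.0
```

```bash
python3 - <<'E'
from look import *
look("wrist",["mandrel_tip","ring_a","pointer_tip","pointer_knob"],"w2")
plan(stw(0,-75,200),YAW+np.pi/2,0.53)
E
```

```text
wrist mandrel_tip 0.76 [585.9 -20.2  72.9] st [  5.8 -55.5  72.9] px [262.  145.1]
wrist ring_a 0.84 [671.1  11.8  68.7] st [ 94.5 -35.3  68.7] px [343.8 126.3]
wrist ring_a 0.8 [576.2   2.   65.9] st [ -0.9 -32.2  65.9] px [255.9 122.8]
wrist ring_a 0.57 [658.6 106.   70. ] st [94.8 59.6 70. ] px [352.1  29.9]
t 3.65 from [580.3 -53.1 258.8] st [ -4.3 -87.3 258.8] rot [3.1 0.  1.7] to [582.9 -40.3 200. ] n 2
[0.0247, 0.0085, 0.1175, 0.0, 0.0, -0.0, 0.53]
[0.0247, 0.0085, 0.1176, 0.0, 0.0, -0.0, 0.53]
```

View pics/w2.png

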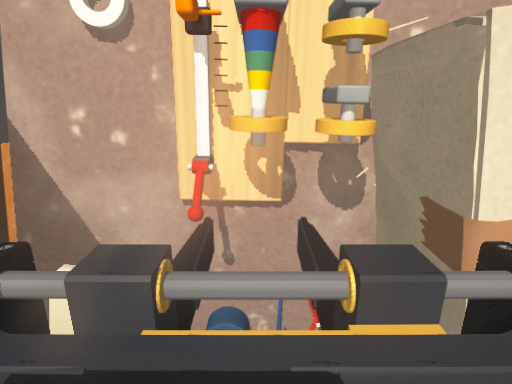

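```bash
python3 - <<'E'
from look import *
p=env.read_camera("wrist")
for q in [(0,-55,72),(0,3,72),(0,21,72),(0,39,72),(0,57,72),(-68,-86,46),(95,-49,72)]: print(q,proj(stw(*q),p))
hsv=cv2.cvtColor(p["color"],cv2.COLOR_BGR2HSV)
# mandrel centre column per row by colour saturation
for r in [35,45,55,65,75]:
    s=hsv[r,225:300,1]; h=hsv[r,225:300,0]; print(r,h[::3],s[::3])
o,d=ray((258.5,144),p);P=o+d*(72-o[2])/d[2];print(wst(P))
E
```

```text
(0, -55, 72) [257.3 143.5]
(0, 3, 72) [257.4  87.8]
(0, 21, 72) [257.5  69.4]
(0, 39, 72) [257.5  50.4]
(0, 57, 72) [257.6  30.9]
(-68, -86, 46) [200.4 166.3]
(95, -49, 72) [344.6 138.1]
35 [ 22  22  22  21  22  23   5 110 109 108 109 108 108 109 109 109 110 110
  16  16  16  16  22  21  20] [100  99 103 106 101  98  28 132 136 144 145 147 150 146 144 142 128 121
 126 127 122 126 104 111 111]
45 [ 22  22  22  21  22  23  22 113 110 109 109 110 109 109 110 110 111   7
  16  16  16  16  17  21  20] [ 99 101 102 107 103  97 102 110 128 133 139 134 135 138 131 133 109  52
 124 125 125 126 120 105 112]
55 [22 22 22 21 22 23 23 55 63 64 65 66 66 66 64 63 55 16 15 15 15 15 16 21
 21] [100 100 101 107 101  99  98  70  77  84  88  93  94  93  89  86  73 124
 126 129 124 125 128 108 111]
65 [23 22 22 21 22 23 23 21 59 61 63 65 64 64 61 54 19 16 16 16 16 16 15 15
 21] [ 98  99 101 108 104  99  94 108  72  76  83  86  87  82  77  70 107 125
 124 125 127 128 125 126 107]
75 [19 20 22 22 22 22 23 22 23 26 27 27 26 25 23 21 15 16 15 15 15 16 15 15
 17] [110 109 102 106  99  96  95  96 255 255 255 255 255 255 255 234 127 127
 124 125 126 128 122 122 120]
[  1.3 -55.5  72. ]
```

```bash
sed -i 's/^S=.*/S=np.array([574.3,34.0]);YAW=0.12/' h.py; python3 - <<'E'
from h import *
plan(stw(0,-78,68),YAW+np.pi/2,0.53)
E
```

```text
t 3.7 from [580.4 -53.  258.8] st [ -4.4 -87.1 258.8] rot [3.142 0.    1.707] to [583.6 -43.4  68. ] n 4
[0.0091, 0.0045, 0.1908, 0.0, 0.0, 0.0013, 0.53]
[0.0091, 0.0045, 0.1908, 0.0, 0.0, 0.0013, 0.53]
[0.0091, 0.0044, 0.1908, 0.0, 0.0, 0.0013, 0.53]
[0.0091, 0.0044, 0.1908, 0.0, 0.0, 0.0013, 0.53]
```

Call:
{"method": "drive_tool", "body": {"rows": [[[0.01, 0.005, 0.19, 0, 0, 0.0015, 0.53], [0.01, 0.005, 0.19, 0, 0, 0.0015, 0.53], [0.01, 0.005, 0.19, 0, 0, 0.001, 0.53], [0.01, 0.005, 0.19, 0, 0, 0.001, 0.53], [0, 0, 0, 0, 0, 0, 0.53]]]}}

```text
t: 4.32
eef_pos: [582.9, -41.7, 66.2]
tcp_rot: [-3.136, -0.002, 1.692]
ft_force: [0.2, 0.7, -0.4]
opening: 0.531
grip_force: 0.0
```

```bash
python3 - <<'E'
from look import *
p=look("wrist",["mandrel_tip","ring_a"],"w3")
plan(stw(0,-60,68),YAW+np.pi/2,0.53)
E
```

```text
wrist mandrel_tip 0.82 [587.4 -20.5  72.7] st [  6.4 -55.6  72.7] px [265.4 221. ]
wrist ring_a 0.59 [578.8   2.6  61. ] st [  0.7 -31.8  61. ] px [254.2 169.2]
wrist ring_a 0.57 [670.7  11.3  65.7] st [ 93.  -34.1  65.7] px [437.1 176.5]
t 4.47 from [585.3 -42.   70.5] st [  1.8 -76.7  70.5] rot [3.1 0.  1.7] to [581.5 -25.6  68. ] n 1
[0.0669, -0.007, 0.0099, 0.0007, 0.0003, 0.0006, 0.53]
```

View pics/w3.png

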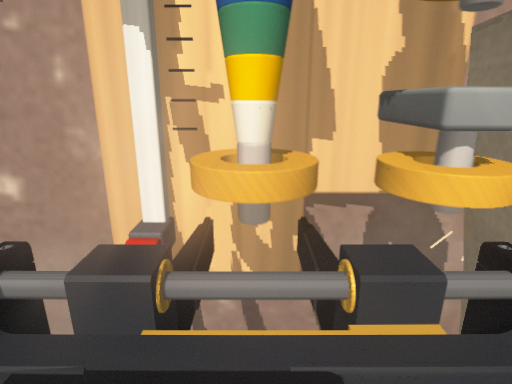

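Call:
{"method": "drive_tool", "body": {"rows": [[[0.035, -0.005, 0.01, 0, 0, 0, 0.53], [0.035, 0, 0, 0, 0, 0, 0.53], [0.035, 0, 0, 0, 0, 0, 0.53], [0.035, 0, 0, 0, 0, 0, 0.53], [0.035, 0, 0, 0, 0, 0, 0.53]]]}}

```text
t: 5.1
eef_pos: [577.9, 2.4, 66.3]
tcp_rot: [3.141, 0.0, 1.693]
ft_force: [1.0, -2.3, 1.9]
opening: 0.532
grip_force: 1.1
```

Call:
{"method": "drive_tool", "body": {"rows": [[[0.02, 0, 0, 0, 0, 0, 0.53], [0.02, 0, 0, 0, 0, 0, 0.53], [0.02, 0, 0, 0, 0, 0, 0.53]]]}}

```text
t: 5.48
eef_pos: [576.6, 16.3, 66.6]
tcp_rot: [3.14, 0.001, 1.693]
ft_force: [1.3, -7.7, 7.4]
opening: 0.528
grip_force: 4.1
```

Call:
{"method": "drive_tool", "body": {"rows": [[[0.015, 0, 0, 0, 0, 0, 0.53], [0.015, 0, 0, 0, 0, 0, 0.53], [0.015, 0, 0, 0, 0, 0, 0.53]]]}}

```text
t: 5.85
eef_pos: [575.2, 27.5, 66.6]
tcp_rot: [3.14, 0.001, 1.693]
ft_force: [1.3, -5.0, 4.0]
opening: 0.529
grip_force: 2.7
```

Call:
{"method": "drive_tool", "body": {"rows": [[[0.01, 0, 0, 0, 0, 0, 0.53], [0.01, 0, 0, 0, 0, 0, 0.53]]]}}

```text
t: 6.1
eef_pos: [574.7, 32.4, 66.6]
tcp_rot: [3.14, 0.001, 1.693]
ft_force: [1.3, -3.8, 3.0]
opening: 0.531
grip_force: 2.5
```

Call:
{"method": "drive_tool", "body": {"rows": [[[0.012, 0, 0, 0, 0, 0, 0.53], [0.012, 0, 0, 0, 0, 0, 0.53], [0.012, 0, 0, 0, 0, 0, 0.53]]]}}

```text
t: 6.48
eef_pos: [573.7, 41.4, 66.5]
tcp_rot: [3.14, 0.001, 1.693]
ft_force: [1.8, -4.0, 3.5]
opening: 0.532
grip_force: 2.5
```

Call:
{"method": "drive_tool", "body": {"rows": [[[0.01, 0, 0, 0, 0, 0, 0.53], [0.01, 0, 0, 0, 0, 0, 0.53]]]}}

```text
t: 6.72
eef_pos: [573.4, 46.2, 66.7]
tcp_rot: [3.139, 0.001, 1.693]
ft_force: [1.9, -8.7, 7.5]
opening: 0.529
grip_force: 4.6
```

Call:
{"method": "drive_tool", "body": {"rows": [[[0.008, 0, 0, 0, 0, 0, 0.53], [0.008, 0, 0, 0, 0, 0, 0.53]]]}}

```text
t: 6.98
eef_pos: [573.3, 49.7, 67.1]
tcp_rot: [3.138, 0.002, 1.693]
ft_force: [3.3, -12.3, 9.7]
opening: 0.533
grip_force: 6.5
```

```bash
python3 - <<'E'
from look import *
p=look("wrist",[],"w4"); s=env.state(); print(s["ft_force"],wst(s["eef_pos"]))
E
```

```text
[  2.1 -10.2   9.6] [ 0.9 15.9 67.1]
```

View pics/w4.png

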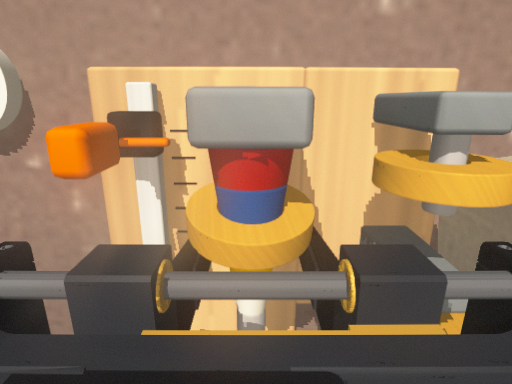

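Call:
{"method": "drive_tool", "body": {"rows": [[[0.008, 0, 0, 0, 0, 0, 0.53], [0.008, 0, 0, 0, 0, 0, 0.53], [0.008, 0, 0, 0, 0, 0, 0.53]]]}}

```text
t: 7.4
eef_pos: [573.1, 54.4, 67.7]
tcp_rot: [3.137, 0.003, 1.693]
ft_force: [2.6, -25.5, 16.2]
opening: 0.532
grip_force: 13.4
```

Call:
{"method": "drive_tool", "body": {"rows": [[[0.006, 0, 0, 0, 0, 0, 0.53], [0.006, 0, 0, 0, 0, 0, 0.53], [0.006, 0, 0, 0, 0, 0, 0.53]]]}}

```text
t: 7.78
eef_pos: [572.9, 56.6, 68.2]
tcp_rot: [3.137, 0.006, 1.694]
ft_force: [2.2, -47.7, 22.1]
opening: 0.528
grip_force: 23.5
```

Call:
{"method": "drive_tool", "body": {"rows": [[[-0.04, 0, 0, 0, 0, 0, 0.53], [-0.08, 0, 0, 0, 0, 0, 0.53], [-0.1, 0, 0, 0, 0, 0, 0.53], [-0.1, 0, 0, 0, 0, 0, 0.53], [0, 0, 0, 0, 0, 0, 0.53]]]}}

```text
t: 8.4
eef_pos: [580.3, -19.9, 65.7]
tcp_rot: [-3.141, -0.0, 1.691]
ft_force: [-0.3, 0.4, 0.2]
opening: 0.53
grip_force: 0.0
```

```bash
python3 - <<'E'
from look import *
p=look("wrist",["ring_a","pointer_tip","pointer_knob"],"w5"); s=env.state(); print(s["ft_force"],s["eef_pos"],wst(s["eef_pos"]))
q=look("side",["ring_a","pointer_tip","pointer_knob"])
look("scene",["ring_a","pointer_tip","pointer_knob"])
im=np.hstack([cv2.resize(p["color"][0:260,100:360],(400,400)),cv2.resize(q["color"][160:240,190:290],(400,320)).copy() if 0 else cv2.resize(q["color"][160:240,200:280],(400,400),interpolation=cv2.INTER_CUBIC)])
cv2.imwrite("pics/m5.png",im)
E
```

```text
wrist ring_a 0.9 [673.1  11.4  63.8] st [ 95.4 -34.2  63.8] px [432.8 216. ]
wrist ring_a 0.62 [660.7 105.6  70.6] st [94.4 60.8 70.6] px [474.3  12.4]
wrist ring_a 0.6 [566.8  75.7  71.5] st [-2.4 42.3 71.5] px [246.7  57.8]
[-1.   0.2 -0.3] [580.1 -17.6  66. ] [ -0.4 -52.   66. ]
side ring_a 0.86 [370.5 112.    3.1] st [-193.   101.9    3.1] px [315.8 223.5]
side ring_a 0.82 [449.1 232.2  11. ] st [-100.6  211.8   11. ] px [292.3 254.8]
side ring_a 0.76 [670.6  10.3  64.3] st [ 92.8 -35.1  64.3] px [205.9 185.2]
side ring_a 0.72 [664.8 111.5  71.6] st [99.2 66.1 71.6] px [206.1 206.7]
side pointer_tip 0.69 [526.5 101.   73.7] st [-39.5  72.3  73.7] px [259.  202.4]
side pointer_tip 0.5 [582.3 -22.7  73.6] st [  1.1 -57.2  73.6] px [237.3 175. ]
side pointer_knob 0.81 [492.8 102.9 107.6] st [-72.7  78.2 107.6] px [272.3 192.5]
scene ring_a 0.89 [452.5 231.9   7.2] st [-97.2 211.1   7.2] px [215.5 245.7]
scene ring_a 0.62 [374.6 114.4  10.9] st [-188.7  103.7   10.9] px [266.1 241.5]
scene ring_a 0.56 [674.5  11.3  65.7] st [ 96.8 -34.5  65.7] px [232.2 176.9]
scene ring_a 0.49 [660.2  99.8  68.5] st [93.2 55.  68.5] px [212.5 185.5]
scene pointer_tip 0.69 [522.  103.6  73.3] st [-43.6  75.4  73.3] px [236.9 200.8]
scene pointer_knob 0.65 [498.7  99.7 104.8] st [-67.2  74.3 104.8] px [242.4 194. ]
```

View pics/m5.png

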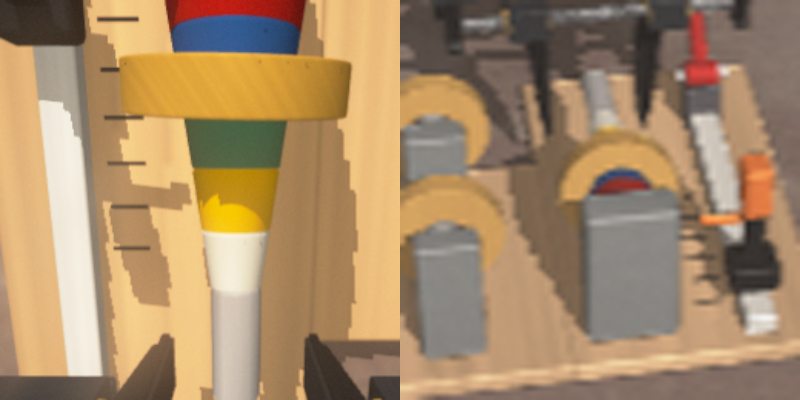

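Call:
{"method": "drive_tool", "body": {"rows": [[[0, 0, -0.2, 0, 0, 0, 0.6], [0, 0, -0.2, 0, 0, 0, 0.6]]]}}

```text
t: 9.25
eef_pos: [580.1, -18.2, 167.0]
tcp_rot: [-3.14, -0.0, 1.693]
ft_force: [0.6, 0.2, 0.5]
opening: 0.595
grip_force: 0.0
```

```bash
python3 - <<'E'
from h import *
plan(stw(-68,75.5,180),YAW,0.6)
E
```

```text
t 9.25 from [580.1 -18.2 167. ] st [ -0.5 -52.5 167. ] rot [-3.14  -0.     1.693] to [497.8 100.8 180. ] n 10
[0.0513, -0.0269, -0.0051, -0.0, 0.0, 0.0501, 0.6]
[0.0464, -0.0346, -0.0051, -0.0, 0.0, 0.0501, 0.6]
[0.0404, -0.0414, -0.0052, -0.0, 0.0, 0.0501, 0.6]
[0.0335, -0.0472, -0.0052, -0.0, 0.0, 0.0501, 0.6]
[0.0256, -0.0519, -0.0052, -0.0, 0.0, 0.0501, 0.6]
[0.0172, -0.0553, -0.0052, -0.0, 0.0, 0.0501, 0.6]
[0.0083, -0.0573, -0.0052, -0.0, 0.0, 0.0501, 0.6]
[-0.0008, -0.0579, -0.0052, -0.0, 0.0, 0.0501, 0.6]
[-0.0098, -0.0571, -0.0052, -0.0, 0.0, 0.0501, 0.6]
[-0.0186, -0.0548, -0.0052, -0.0, 0.0, 0.0501, 0.6]
```

Call:
{"method": "drive_tool", "body": {"rows": [[[0.05, -0.027, -0.005, 0, 0, 0.05, 0.6], [0.046, -0.035, -0.005, 0, 0, 0.05, 0.6], [0.04, -0.041, -0.005, 0, 0, 0.05, 0.6], [0.034, -0.047, -0.005, 0, 0, 0.05, 0.6], [0.026, -0.052, -0.005, 0, 0, 0.05, 0.6]]]}}

```text
t: 9.88
eef_pos: [538.9, 41.3, 172.5]
tcp_rot: [3.141, 0.0, 0.903]
ft_force: [0.4, 0.1, -0.2]
opening: 0.605
grip_force: 0.0
```

Call:
{"method": "drive_tool", "body": {"rows": [[[0.017, -0.055, -0.005, 0, 0, 0.05, 0.6], [0.008, -0.057, -0.005, 0, 0, 0.05, 0.6], [0, -0.058, -0.005, 0, 0, 0.05, 0.6], [-0.01, -0.057, -0.005, 0, 0, 0.05, 0.6], [-0.019, -0.055, -0.005, 0, 0, 0.05, 0.6]]]}}

```text
t: 10.5
eef_pos: [497.7, 100.6, 178.7]
tcp_rot: [3.142, -0.0, 0.117]
ft_force: [-0.8, -0.4, -0.1]
opening: 0.6
grip_force: 0.0
```

```bash
python3 - <<'E'
from look import *
p=look("wrist",["ring_a","pointer_tip","pointer_knob"],"w6")
plan(stw(-68,75.5,94),YAW,0.6)
E
```

```text
wrist ring_a 0.83 [380.1 118.3   5. ] st [-182.7  106.9    5. ] px [229.3 270.2]
wrist ring_a 0.8 [446.1 231.3   6.2] st [-103.7  211.2    6.2] px [133.6 207.8]
wrist ring_a 0.68 [569.2  73.9  71.9] st [-0.2 40.2 71.9] px [299.1 114.7]
wrist ring_a 0.52 [497.9  97.8 103.5] st [-68.2  72.5 103.5] px [259.8 206.9]
wrist pointer_tip 0.85 [528.8 106.2  71.1] st [-36.5  77.1  71.1] px [253.9 158.7]
wrist pointer_knob 0.75 [504.8  96.5 103.7] st [-61.5  70.4 103.7] px [262.6 198.7]
t 10.7 from [498.2 100.2 178.7] st [-67.6  74.8 178.7] rot [ 3.1 -0.   0.1] to [497.8 100.8  94. ] n 2
[-0.0008, -0.0014, 0.1694, 0.0, -0.0001, 0.0011, 0.6]
[-0.0008, -0.0014, 0.1694, 0.0, -0.0001, 0.0011, 0.6]
```

View pics/w6.png

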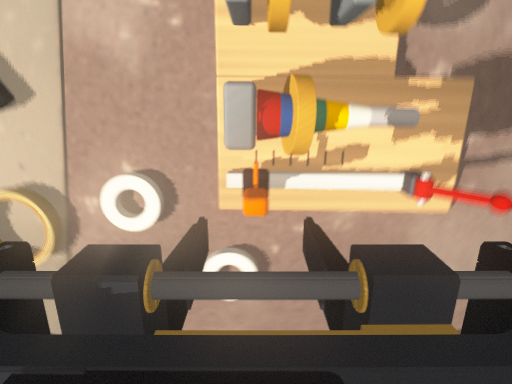

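```bash
python3 - <<'E'
from look import *
p=env.read_camera("wrist"); c=p["color"]; hsv=cv2.cvtColor(c,cv2.COLOR_BGR2HSV)
for uv,z in [((256,160),70),((256,203),106),((298,153),72),((303,76),72)]:
    o,d=ray(uv,p); print(uv,wst(o+d*(z-o[2])/d[2]))
for r in [148,150,152,154]:
    print(r,[tuple(int(v) for v in hsv[r,x]) for x in range(280,320,3)])
m=cv2.inRange(hsv,(2,180,120),(14,255,255)); m[:, :230]=0;m[:,285:]=0
for r in range(150,216,6): x=np.flatnonzero(m[r]); print(r,x.min() if len(x) else 0,x.max() if len(x) else 0)
E
```

```text
(256, 160) [-37.3  75.1  70. ]
(256, 203) [-63.7  74.9 106. ]
(298, 153) [-30.7  39.9  72. ]
(303, 76) [30.3 38.7 72. ]
148 [(22, 103, 252), (21, 135, 248), (20, 175, 241), (20, 178, 239), (21, 178, 242), (19, 177, 227), (19, 178, 225), (20, 182, 226), (19, 181, 225), (19, 175, 226), (21, 107, 251), (22, 101, 252), (22, 102, 252), (16, 126, 198)]
150 [(22, 102, 252), (22, 112, 251), (20, 175, 240), (20, 176, 239), (19, 178, 228), (18, 177, 219), (19, 178, 222), (19, 178, 218), (19, 179, 220), (18, 177, 215), (23, 101, 253), (22, 102, 253), (23, 103, 252), (16, 124, 202)]
152 [(22, 101, 253), (22, 101, 253), (20, 180, 240), (20, 176, 238), (18, 177, 199), (18, 176, 212), (18, 174, 210), (19, 177, 210), (19, 179, 209), (17, 141, 214), (22, 99, 253), (22, 99, 253), (22, 100, 253), (16, 126, 203)]
154 [(22, 99, 253), (22, 100, 253), (22, 114, 252), (19, 144, 238), (17, 151, 201), (18, 144, 231), (18, 154, 219), (18, 153, 220), (19, 127, 241), (18, 116, 243), (23, 97, 253), (23, 100, 253), (20, 110, 247), (15, 122, 207)]
150 0 0
156 0 0
162 255 257
168 257 258
174 254 258
180 254 258
186 255 258
192 245 266
198 244 267
204 266 268
210 265 267
```

Call:
{"method": "drive_tool", "body": {"rows": [[[0, 0, 0.17, 0, 0, 0, 0.6], [0, 0, 0.17, 0, 0, 0, 0.6], [0, 0, 0, 0, 0, 0, 0.15], [0, 0, 0, 0, 0, 0, 0.15], [0, 0, 0, 0, 0, 0, 0.15]]]}}

```text
t: 11.38
eef_pos: [498.8, 100.2, 95.1]
tcp_rot: [3.141, -0.003, 0.123]
ft_force: [0.1, 0.0, 0.8]
opening: 0.34
grip_force: 0.0
```

```bash
python3 - <<'E'
from look import *
s=env.state(); print(s["ft_force"],s["opening"],s["grip_force"])
P=np.array(s["eef_pos"]);print(wst(P)); k=wst(P)
plan(stw(k[0],wst([572.9,56.6,0])[1]+17,P[2]),s["tcp_rot"][2],0.15,vmax=10)
E
```

```text
[0.1 0.  0.8] 0.34024690464491214 0.0
[-67.   74.7  95.1]
t 11.38 from [498.8 100.2  95.1] st [-67.   74.7  95.1] rot [ 3.1 -0.   0.1] to [503.   65.3  95.1] n 4
[-0.0001, 0.0351, 0.0, 0.0, -0.0002, -0.0, 0.15]
[-0.0001, 0.0351, 0.0, 0.0, -0.0002, -0.0, 0.15]
[-0.0001, 0.0351, 0.0, 0.0, -0.0002, -0.0, 0.15]
[-0.0001, 0.0351, 0.0, 0.0, -0.0002, -0.0, 0.15]
```

Finish closing, then slide 35 mm.

Call:
{"method": "drive_tool", "body": {"rows": [[[0, 0, 0, 0, 0, 0, 0.15], [0, 0, 0, 0, 0, 0, 0.15], [0, 0, 0, 0, 0, 0, 0.15]]]}}

```text
t: 11.75
eef_pos: [498.5, 100.2, 94.5]
tcp_rot: [3.141, -0.002, 0.122]
ft_force: [-0.8, -0.5, 7.2]
opening: 0.211
grip_force: 30.0
```

Call:
{"method": "drive_tool", "body": {"rows": [[[0, 0.035, 0, 0, 0, 0, 0.15], [0, 0.035, 0, 0, 0, 0, 0.15], [0, 0.035, 0, 0, 0, 0, 0.15], [0, 0.035, 0, 0, 0, 0, 0.15], [0, 0, 0, 0, 0, 0, 0.15]]]}}

```text
t: 12.38
eef_pos: [502.7, 65.0, 94.5]
tcp_rot: [3.141, -0.001, 0.122]
ft_force: [-1.0, -0.9, 8.6]
opening: 0.208
grip_force: 30.0
```

```bash
python3 - <<'E'
from look import *
s=env.state(); print(s["ft_force"],s["opening"],s["grip_force"],wst(s["eef_pos"]),s["eef_pos"])
p=look("wrist",["pointer_tip","ring_a"],"w7")
cv2.imwrite("pics/w7c.png",cv2.resize(p["color"][0:240,150:400],(750,600))[:600])
E
```

```text
[-1.  -0.9  8.6] 0.20799613156964794 30.00134289264679 [-67.4  39.3  94.5] [502.7  65.   94.5]
wrist pointer_tip 0.69 [534.8  72.   71.7] st [-34.7  42.5  71.7] px [251.2 183.9]
wrist pointer_tip 0.38 [582.1 -20.2  70.7] st [  1.3 -54.7  70.7] px [426.2 121.4]
wrist ring_a 0.89 [567.6  75.6  69.3] st [-1.7 42.1 69.3] px [252.  125.9]
wrist ring_a 0.79 [447.6 230.    7.3] st [-102.3  209.8    7.3] px [ 54.7 240.4]
```

View pics/w7c.png

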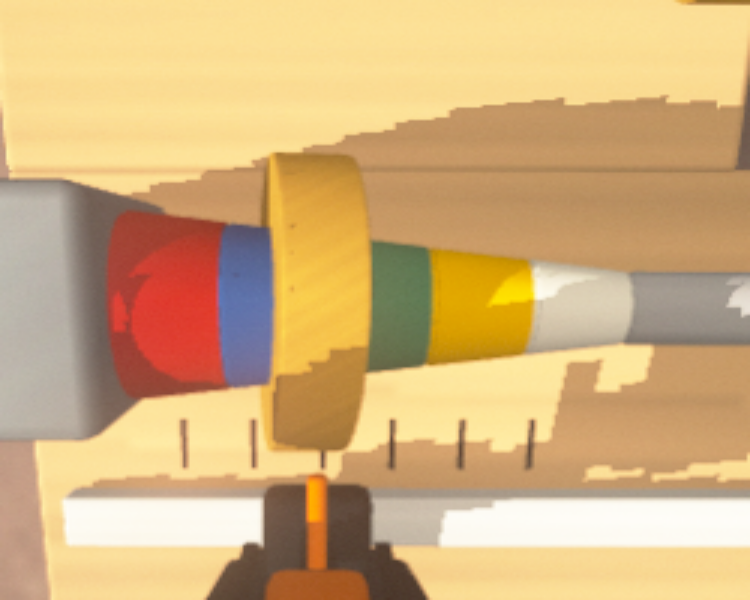

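Call:
{"method": "drive_tool", "body": {"rows": [[[0, 0, 0, 0, 0, 0, 0.5], [0, 0, 0, 0, 0, 0, 0.5], [0, 0, -0.12, 0, 0, 0, 0.5], [0, 0, -0.12, 0, 0, 0, 0.5], [0, 0, 0, 0, 0, 0, 0]]]}}

```text
t: 13.15
eef_pos: [503.0, 65.6, 155.2]
tcp_rot: [3.141, -0.003, 0.123]
ft_force: [-0.2, -0.2, -0.2]
opening: 0.439
grip_force: 0.0
```

```bash
python3 - <<'E'
from look import *
p=look("wrist",["pointer_tip","ring_a","lever_end","lever_pivot"],"w8")
cv2.imwrite("pics/w8c.png",cv2.resize(p["color"][60:240,180:405],(750,600)))
look("side",["pointer_tip","lever_end","lever_pivot"])
plan(stw(-68,-140,140),YAW,0)
E
```

```text
wrist pointer_tip 0.98 [535.3  72.5  73.1] st [-34.1  42.9  73.1] px [252.3 163.5]
wrist ring_a 0.91 [566.7  75.1  74.4] st [-2.6 41.7 74.4] px [253.9 121.7]
wrist ring_a 0.71 [448.3 231.8   3.6] st [-101.4  211.4    3.6] px [ 91.7 213.2]
wrist ring_a 0.4 [508.   65.2 105.2] st [-62.   38.9 105.2] px [257.6 212.4]
wrist lever_end 0.7 [ 528.2 -107.5   81.2] st [ -62.7 -135.    81.2] px [482.4 202.9]
wrist lever_pivot 0.81 [516.1 -61.3  47.2] st [-69.2 -87.6  47.2] px [400.6 197.4]
side pointer_tip 0.62 [526.6  67.2  70.7] st [-43.4  38.6  70.7] px [258.3 195.2]
side lever_end 0.58 [ 523.1 -107.9   88.5] st [ -67.9 -134.7   88.5] px [256.7 153.8]
side lever_pivot 0.72 [516.1 -59.3  46.1] st [-68.9 -85.7  46.1] px [259.6 174.7]
side lever_pivot 0.61 [500.4  69.5 106.4] st [-69.1  44.1 106.4] px [268.4 185.1]
t 13.6 from [502.1  65.5 153.1] st [-67.9  39.9 153.1] rot [-3.1  0.   0.1] to [ 523.5 -113.1  140. ] n 4
[-0.0005, 0.1799, 0.0131, -0.0, 0.0001, 0.0002, 0]
[-0.0004, 0.1799, 0.0131, -0.0, 0.0001, 0.0002, 0]
[-0.0003, 0.1799, 0.0131, -0.0, 0.0001, 0.0002, 0]
[-0.0002, 0.1799, 0.0131, -0.0, 0.0001, 0.0002, 0]
```

View pics/w8c.png

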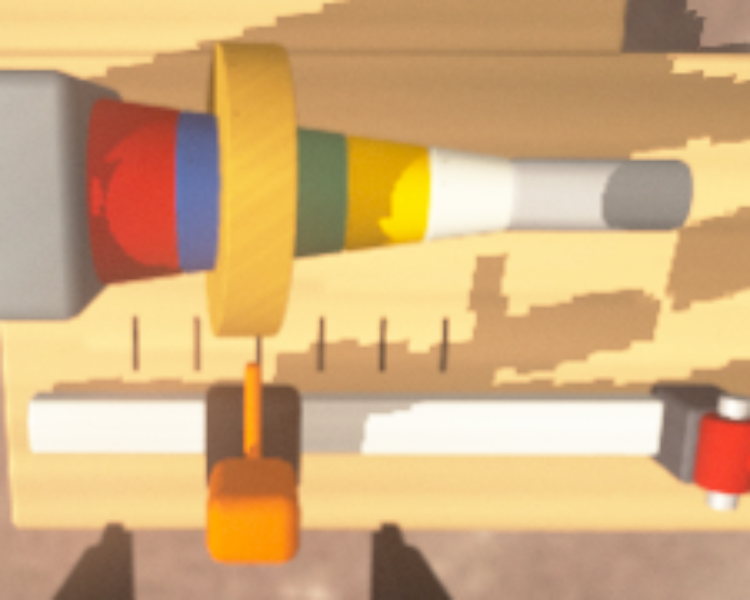

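Call:
{"method": "drive_tool", "body": {"rows": [[[0, 0.18, 0.01, 0, 0, 0, 0], [0, 0.18, 0.01, 0, 0, 0, 0], [0, 0.18, 0.01, 0, 0, 0, 0], [0, 0.18, 0.01, 0, 0, 0, 0], [0, 0, 0, 0, 0, 0, 0]]]}}

```text
t: 14.22
eef_pos: [524.4, -115.6, 143.1]
tcp_rot: [3.141, 0.0, 0.119]
ft_force: [-0.1, 0.8, -1.0]
opening: 0.005
grip_force: 0.0
```

Call:
{"method": "drive_tool", "body": {"rows": [[[0, 0, 0.05, 0, 0, 0, 0], [0, 0, 0.05, 0, 0, 0, 0], [0, 0, 0.05, 0, 0, 0, 0], [0, 0, 0.04, 0, 0, 0, 0], [0, 0, 0.03, 0, 0, 0, 0]]]}}

```text
t: 14.85
eef_pos: [527.9, -121.2, 91.9]
tcp_rot: [3.126, -0.009, 0.128]
ft_force: [-13.7, -78.7, 37.5]
opening: 0.005
grip_force: 37.6
```

Call:
{"method": "drive_tool", "body": {"rows": [[[0, 0.02, -0.06, 0, 0, 0, 0], [0, 0, -0.15, 0, 0, 0, 0], [0, 0, 0, 0, 0, 0, 0]]]}}

```text
t: 15.22
eef_pos: [525.7, -117.8, 142.5]
tcp_rot: [3.14, -0.003, 0.123]
ft_force: [-1.1, 0.9, -0.4]
opening: 0.0
grip_force: 0.0
```

```bash
python3 - <<'E'
from look import *
look("wrist",["lever_end","lever_pivot","mandrel_tip"],"w9")
look("side",["lever_end","lever_pivot","mandrel_tip","pointer_tip"])
look("scene",["lever_end","lever_pivot","mandrel_tip","pointer_tip"])
s=env.state();print(s["eef_pos"],s["tcp_rot"],wst(s["eef_pos"]),s["ft_force"])
plan(stw(-68,-128,120),YAW,0)
E
```

```text
wrist lever_end 0.97 [ 527.5 -120.3   65.2] st [ -65.  -147.6   65.2] px [259.4 204.3]
wrist lever_end 0.55 [585.8 -19.   74.4] st [  5.  -54.   74.4] px [124.7 112. ]
wrist lever_pivot 0.59 [517.9 -58.9  45.6] st [-67.1 -85.5  45.6] px [185.4 198.9]
wrist mandrel_tip 0.98 [587.3 -20.9  72.7] st [  6.3 -56.1  72.7] px [128.5 110.1]
side lever_end 0.67 [ 524.2 -115.3   68.3] st [ -67.6 -142.3   68.3] px [256.2 158. ]
side lever_pivot 0.6 [516.4 -61.7  46.2] st [-68.9 -88.1  46.2] px [259.5 174.2]
side lever_pivot 0.55 [398.1 356.5   3.8] st [-136.4  341.3    3.8] px [320.2 296.3]
side mandrel_tip 0.87 [579.9 -20.5  75.7] st [ -1.  -54.8  75.7] px [238.2 174.8]
side mandrel_tip 0.55 [722.9 363.4  -3. ] st [187.  309.2  -3. ] px [177.4 304.9]
side mandrel_tip 0.36 [554.6 378.7   2.1] st [ 21.7 344.6   2.1] px [252.2 307.2]
side pointer_tip 0.5 [528.5  66.9  69.3] st [-41.6  38.1  69.3] px [257.6 195.5]
scene lever_end 0.63 [ 524.7 -114.5   69. ] st [ -67.  -141.5   69. ] px [290.2 180.3]
scene mandrel_tip 0.61 [578.1 -18.3  73.1] st [ -2.5 -52.4  73.1] px [257.  182.2]
scene pointer_tip 0.45 [529.   71.   72.1] st [-40.5  42.2  72.1] px [244.2 196.8]
[ 524.8 -118.1  141. ] [3.1 0.  0.1] [ -67.3 -145.1  141. ] [-0.1  0.5 -0.6]
t 15.93 from [ 524.8 -118.1  141. ] st [ -67.3 -145.1  141. ] rot [3.1 0.  0.1] to [ 522.1 -101.2  120. ] n 1
[-0.0026, -0.0685, 0.0842, 0.0, 0.0, 0.0007, 0]
```

Call:
{"method": "drive_tool", "body": {"rows": [[[-0.002, -0.028, 0, 0, 0, 0, 0], [0, 0, 0.08, 0, 0, 0, 0], [0, 0, 0.08, 0, 0, 0, 0], [0, 0, 0.02, 0, 0, 0, 0], [0, 0, 0.02, 0, 0, 0, 0]]]}}

```text
t: 16.55
eef_pos: [523.8, -111.2, 91.4]
tcp_rot: [3.141, -0.001, 0.122]
ft_force: [-0.6, 0.0, 1.1]
opening: 0.005
grip_force: 0.6
```

Call:
{"method": "drive_tool", "body": {"rows": [[[0, 0, 0.02, 0, 0, 0, 0], [0, 0, 0.02, 0, 0, 0, 0]]]}}

```text
t: 16.8
eef_pos: [523.7, -111.3, 81.2]
tcp_rot: [3.141, -0.001, 0.122]
ft_force: [0.3, -0.5, 0.2]
opening: 0.004
grip_force: 0.4
```

Call:
{"method": "drive_tool", "body": {"rows": [[[0, 0, 0.016, 0, 0, 0, 0], [0, 0, 0.012, 0, 0, 0, 0]]]}}

```text
t: 17.05
eef_pos: [523.5, -111.3, 73.9]
tcp_rot: [3.142, 0.0, 0.122]
ft_force: [0.3, -0.4, 1.6]
opening: 0.007
grip_force: 0.4
```

Call:
{"method": "drive_tool", "body": {"rows": [[[0, 0, 0.008, 0, 0, 0, 0], [0, 0, 0.008, 0, 0, 0, 0]]]}}

```text
t: 17.3
eef_pos: [523.8, -111.4, 70.6]
tcp_rot: [3.141, -0.001, 0.122]
ft_force: [-3.2, 0.2, 16.6]
opening: 0.006
grip_force: 6.2
```

Call:
{"method": "drive_tool", "body": {"rows": [[[0, 0, 0.006, 0, 0, 0, 0], [0, 0, 0, 0, 0, 0, 0]]]}}

```text
t: 17.55
eef_pos: [523.9, -111.5, 69.9]
tcp_rot: [3.141, -0.002, 0.122]
ft_force: [-3.5, 1.4, 18.3]
opening: 0.001
grip_force: 7.3
```

Call:
{"method": "drive_tool", "body": {"rows": [[[0, 0, -0.06, 0, 0, 0, 0], [0, 0, -0.15, 0, 0, 0, 0], [0, 0.1, -0.15, 0, 0, 0, 0], [0, 0, 0, 0, 0, 0, 0]]]}}

```text
t: 18.05
eef_pos: [527.7, -137.4, 161.4]
tcp_rot: [3.139, -0.005, 0.121]
ft_force: [-0.3, 0.7, -0.4]
opening: 0.004
grip_force: 0.0
```

```bash
python3 - <<'E'
from look import *
for c in ["wrist","side","scene"]:
    p=look(c,["lever_end","lever_pivot","pointer_tip","ring_a"])
    for y,z in [(-146,46)]: print("expect px",proj(stw(-68,y,z),p))
    if c=="wrist":
        hsv=cv2.cvtColor(p["color"],cv2.COLOR_BGR2HSV);m=cv2.inRange(hsv,(0,180,90),(8,255,255))|cv2.inRange(hsv,(172,180,90),(180,255,255))
        n,l,st,ce=cv2.connectedComponentsWithStats(m)
        for i in range(1,n):
            if st[i,4]>60: print(st[i],ce[i])
s=env.state();print(s["eef_pos"],s["ft_force"],s["t"])
E
```

```text
wrist lever_end 0.89 [ 525.9 -121.6   42.2] st [ -66.6 -148.6   42.2] px [238.2 191. ]
wrist lever_pivot 0.58 [514.7 -59.5  47.4] st [-70.3 -85.7  47.4] px [167.9 196.5]
wrist pointer_tip 0.75 [532.6  69.2  72.6] st [-37.2  39.9  72.6] px [ -1.3 165.9]
expect px [235.  193.6]
[ 356    0  156   34 1827] [423.7  13.4]
[326  17  28  23 404] [339.3  28.2]
[161 186  10  19 158] [164.9 195.2]
[175 186  66  17 506] [212.  194.4]
side lever_end 0.61 [ 522.9 -121.3   48.2] st [ -69.6 -148.    48.2] px [256.4 162.3]
side lever_end 0.57 [515.  -60.6  46.5] st [-70.2 -86.8  46.5] px [260.  174.3]
side lever_pivot 0.62 [512.5 -62.9  47.7] st [-73.  -88.8  47.7] px [260.8 173.5]
side pointer_tip 0.64 [530.2  67.2  73. ] st [-39.8  38.2  73. ] px [257.  194.6]
side pointer_tip 0.52 [569.6  72.8  74.2] st [-0.1 39.  74.2] px [242.4 195.8]
side ring_a 0.81 [373.5 111.2   5.3] st [-190.1  100.7    5.3] px [314.7 222.7]
side ring_a 0.7 [448.8 228.1  11.4] st [-101.3  207.7   11.4] px [292.2 253.5]
side ring_a 0.69 [569.3  73.2  69.6] st [-0.2 39.5 69.6] px [242.5 197.3]
side ring_a 0.64 [670.    6.7  65.8] st [ 91.7 -38.5  65.8] px [206.2 184. ]
expect px [256.  163.3]
scene lever_end 0.51 [ 526.2 -116.    45.8] st [ -65.7 -143.1   45.8] px [290.  186.3]
scene lever_pivot 0.69 [516.1 -61.1  45.5] st [-69.2 -87.5  45.5] px [279.7 192.6]
scene pointer_tip 0.77 [531.   68.8  73.3] st [-38.9  39.8  73.3] px [244.4 196. ]
scene pointer_tip 0.74 [515.7 -62.1  46.6] st [-69.7 -88.4  46.6] px [280.  192.3]
scene ring_a 0.89 [451.6 230.4  10.2] st [-98.3 209.6  10.2] px [216.1 244.7]
scene ring_a 0.82 [377.  116.8   7.5] st [-186.   105.8    7.5] px [264.9 242.4]
scene ring_a 0.72 [657.7 101.6  67.6] st [90.9 57.1 67.6] px [212.5 186.2]
scene ring_a 0.66 [568.6  74.8  70.8] st [-0.8 41.2 70.8] px [235.5 192.8]
expect px [291.1 186.2]
[ 526.5 -136.   158.6] [ 0.3  0.2 -0.3] 18.8
```

```bash
python3 -c "
from cell import env
print(env.job_done())"
```

```text
the job is handed in; nothing more can be done
None
```

I handed the job in at about 19 s, with the collar seated on the taper (middle at about stand y = 40 mm), the pointer within about 1 mm of the middle of its rim, and the lever pressed down to its stop. My first press on the lever slipped off the ball and jammed, with about 80 N sideways at the wrist (limit 120 N), so I repositioned and pressed again.

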